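# Dock the tube-rack tray and lock it with its rod

### The job

Push the loader's tray with the yellow tube rack fully in until it stops. Then take the orange-knobbed locking rod from its white stand and thread it down through the red plate, the tray's lug and the lower ear until its collar sits fully home on the red plate, then let go. Ease it in by feel: press the rod on the loader with no more than 25 N, bring the tray gently to its stop (never over 40 N), and leave the other things on the bench where they are.

Things in the scene. Friction and masses are not known exactly. Their poses are not given: they have to be found in the camera images.
- loader: Rack loader fixed to the bench, white base 270 x 160 x 10 mm (x -220 to +50 mm). Origin on its underside below the nominal lock axis; z up, +x the way the tray is pushed in. At x 0 stands a blue lock clevis: with the tray in, three holes lie on one vertical axis: red plate, lug of the tray (z 56 to 64 mm, slot 13 mm along x by 38 mm along y, centred on y 0), lower ear.
- red_nominal (a point): Nominal centre of the hole (12 mm, through) in the red plate's top, loader x 0, y 0, z 96 mm; plate 48 x 48 x 8 mm. The clevis with both its holes is clamped anywhere along a cross slot: the real hole axis is up to 12 mm to either side along loader y, x still 0. That is not measured: find it by feel or sight. The plate yields straight down 6 mm on springs (1.2 N + 1.2 N/mm), then is solid.
- ear_nominal (a point): Nominal centre of the 12 mm through hole in the top of the steel lower ear (loader z 34 mm; ear z 24 to 34 mm), off along loader y just as the red plate's hole is. A damped spring roller in its bore resists with 3 to 10 N, more if pushed fast, while the tip passes z 36 to 26 mm, then presses sideways (5 N, loader -x): the rod does not fall home, push it. The clevis does not shift.
- tray (a joint): How far the tray is pulled out along loader -x, m: 0 is fully in at a solid stop, 0.06 the most; about 2.5 N of friction, stays where left. Its front is a grey upright plate, 90 mm wide, centred on loader y 0, z 14 to 80 mm; the robot-side face is at loader x = -126 mm minus this value. The yellow rack behind it is up to 71 mm high.
- rod: Steel locking rod with orange knob, about 0.12 kg, upright in a white stand. Origin at the centre of its lower tip, z along it to the knob. Shank 10 mm diameter, 76 mm long, the last 4 mm tapering to 8 mm at the tip; then a collar, 26 mm diameter, 6 mm thick; then the knob, 82 to 122 mm from the tip. Home in the loader, its tip is at loader z 20 mm and the collar rests on the red plate.
- rod_knob (a point): Centre of the orange knob (20 mm diameter, 40 mm tall), on the rod's axis, 102 mm above the rod's tip: the place to grip.
- stand: White parking stand, fixed, 60 x 60 x 80 mm, origin at the centre of its underside; the rod hangs by its collar in its 14 mm hole.
- tip_box: Blue pipette-tip box with clear lid, 90 x 125 x 80 mm. A bystander: leave it alone. Origin at the centre of its underside.
- reagent: White bottle with blue cap, 64 mm diameter, 130 mm tall. A bystander: leave it alone. Origin at the centre of its underside.
- jar: Amber jar with black cap, 60 mm diameter, 75 mm tall. A bystander: leave it alone. Origin at the centre of its underside.
- beaker: Glass beaker, 70 mm diameter, 85 mm tall. A bystander: leave it alone. Origin at the centre of its underside.
- spare_pin: Spare pin with a BLACK handle, lying on the bench, 115 mm long; not the one to use. A bystander: leave it alone. Origin at the centre of its underside.
- driver: Screwdriver lying on the bench. A bystander: leave it alone. Origin at the centre of its underside.
There are look-alikes about, which are no part of the job. What is shaped like the rod but green is not meant.

How it is judged:
On the way, in this order (a step that is already met when the one before it is completed fails the run):
1. the tray is pushed fully in (value of joint tray below 0.003 m), for 0.2 s.
2. the rod's tip is through the red plate and the lug, the tray still in (value of joint tray below 0.003 m and z of rod in the frame of loader below 0.054 m and x of rod in the frame of loader between -0.005 and 0.005 m and y of rod in the frame of loader between -0.0145 and 0.0145 m and angle between rod's own z axis and vertical below 0.08 rad), for 0.1 s.
At the end, for the whole second after the job is handed in: Tray within 3 mm of its stop; rod released, at rest, upright within 0.08 rad through all three holes (tip within 5 mm of loader x 0 and 14.5 mm of loader y 0), collar home on the red plate: tip at loader z below 23.5 mm (home is 20) (value of joint tray below 0.003 m and z of rod in the frame of loader below 0.0235 m and x of rod in the frame of loader between -0.005 and 0.005 m and y of rod in the frame of loader between -0.0145 and 0.0145 m and angle between rod's own z axis and vertical below 0.08 rad and linear speed of rod below 0.01 m/s); the robot touches nothing.
It fails at once if the rod is pressed against the loader with more than 25 N (contact force between rod and loader above 25 N).
It fails at once if the gripper presses the loader or its tray with more than 40 N (contact force between any of the fingers, the arm and loader above 40 N).
It fails at once if a bystander is moved more than 20 mm (distance of any of tip_box, reagent, jar, beaker, spare_pin, driver from where it was at the start of the episode above 0.02 m).
It also fails if it takes over 72 s, if anything falls off the work surface, if the arm or the gripper's body presses on something with over 40 N, if the wrist force passes 120 N, or if a joint passes its speed limit or range.

### The arm

A 6-joint arm with a two-finger parallel gripper is mounted at the origin on the work surface. World frame = base frame: x ahead of the robot, y to its left, z up, the work surface at z = 0. Lengths are in m, angles in rad, forces in N, time in s.
With the tool pointing down it reaches from about 0.275 to 0.75 m from the base axis. Payload 10.2 kg.
Tool frame: the origin (TCP) lies midway between the tips of the shut fingers; the grasp point (between the pads) lies 19 mm behind it; z points along the fingers, y is the direction in which the jaws open and shut (so a half turn about z gives the same grasp; the last joint's range is limited). The gripper opens to 85 mm and grips with 20 to 120 N. Pads are 22 mm wide; open, the fingers measure 114 mm over their backs; the gripper's body (76 mm by 85 mm) begins 54 mm behind the grasp point. The pads swing forward as they close: fully open they stand 13 mm farther back than shut.
Start: joints at [-1.338, 0.313, 1.498, -0, 1.331, -0.223], TCP at [0.231, -0.471, 0.231] pointing down, gripper open.
Joint ranges: [-2.94, 2.94], [-0.97, 2.17], [0.19, 2.56], [-1.23, 4.37], [0.02, 3.11], [-2.88, 2.88]. Speed limits (rad/s): [2.39, 2.39, 3.01, 3.14, 3.14, 3.14].

### API

Orientations are given as a unit quaternion [w, x, y, z].
In Python, from cell import env, effector, solver, viewer, job gives the robot as it stands. Calls block until the motion is done:
- env.move_ptp(position, orientation): joint-space move of the TCP to a pose.
- env.move_l(position, rate=0.15, orientation=None, force_limit=None): straight line of the TCP; orientation=None keeps the orientation; rate is the mean speed in m/s. With force_limit (N) it stops when the force on the tool has changed by that much, and returns True; else False.
- env.movej(angles): joint-space move.
- effector.let_go() and effector.clamp(f_grip=None): open the fingers fully, or close them until they stop; f_grip is the grip in N (None keeps the last).
- env.wait(seconds).
- solver.inverse_kinematics(position, orientation): joint angles nearest the present ones, or None.
- viewer.camera(name): name is "scene" or "top" or "wrist"; returns (picture, depth): 384x512x3 uint8, blue, green, red; 384x512 float32, m along the optical axis (not along the pixel's ray), 0 where there is no reading.
- viewer.camera_model(name): a dict with "fx", "fy", "cx", "cy" (pixels), "cam_to_world" (4x4, takes a point from camera to world coordinates). Camera axes: x right, y up, looking along -z (the intrinsics and any distortion apply to the point x, -y, -z); pixel columns grow to the right and rows downward; lengths in m; the calibration is good to about 2 mm. A picture is of the moment at which its call begins: read the wrist's pose just before it. camera_model takes no time and is no camera call; for the wrist camera it gives the pose at the moment of the call.
A pose or a line that the arm cannot do raises env.MotionError and nothing moves.
- job.close_job(): hands the job in, once; it reports no verdict.
Readings, each from a call of its own:
- env.read_t(): time.
- env.read_joint_pos(): joint angles.
- env.read_qd(): joint speeds.
- env.read_joint_efforts(): joint torques, N m.
- env.read_position(): TCP position.
- env.read_tool_rot(): TCP orientation.
- env.read_contact_force(): force on the tool from outside, world axes, zero at the start.
- env.read_wrist_torque(): the same for the moment, N m.
- env.read_grip_width(): finger opening in m.
Only numpy, scipy, OpenCV 4.12 (cv2) and the standard library are available. Lean on these libraries where they do the work, as an engineer would, in place of code of your own. Each camera call takes 0.05 s, during which the arm holds its last target.

## Working session

There is one attempt and no reset: what is moved stays moved. The work goes in short steps, each a Python script; the robot and the scene stay as the last script left them, time stands still between calls to the robot, and variables do not carry over. Pictures are saved under pics/ and viewed, and the job is handed in when it is done.

```bash
ls; mkdir -p pics
python3 - <<'E'
from cell import env, viewer
import cv2, numpy as np
for n in ["scene","top","wrist"]:
    m=viewer.camera_model(n); p,d=viewer.camera(n)
    cv2.imwrite(f"pics/{n}0.png",p); np.savez(f"pics/{n}0.npz",p=p,d=d,**{k:np.array(v) for k,v in m.items() if k!='name'})
    print(n,{k:(np.round(v,3).tolist() if not isinstance(v,str) else v) for k,v in m.items()})
print(env.read_t(),env.read_position(),env.read_tool_rot())
E
```

```text
pics
scene {'fx': 407.038, 'fy': 407.038, 'cx': 256.509, 'cy': 192.525, 'cam_to_world': [[-0.829, -0.316, 0.461, 1.048], [0.559, -0.438, 0.705, 0.815], [-0.021, 0.842, 0.539, 0.715], [0.0, 0.0, 0.0, 1.0]]}
top {'fx': 389.289, 'fy': 389.289, 'cx': 255.22, 'cy': 195.029, 'cam_to_world': [[-0.008, 0.996, -0.092, 0.38], [-1.0, -0.01, -0.022, -0.009], [-0.022, 0.091, 0.996, 1.433], [0.0, 0.0, 0.0, 1.0]]}
wrist {'fx': 280.178, 'fy': 280.178, 'cx': 256.031, 'cy': 194.406, 'cam_to_world': [[0.44, 0.85, 0.291, 0.305], [-0.898, 0.417, 0.141, -0.434], [-0.001, -0.323, 0.946, 0.373], [0.0, 0.0, 0.0, 1.0]]}
0.15 [ 0.23102977 -0.47122536  0.23089764] [-4.59826996e-04  9.74147613e-01  2.25911967e-01  6.41991543e-06]
```

View pics/scene0.png

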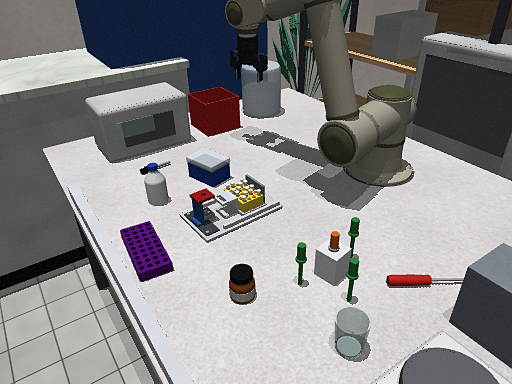

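View pics/top0.png

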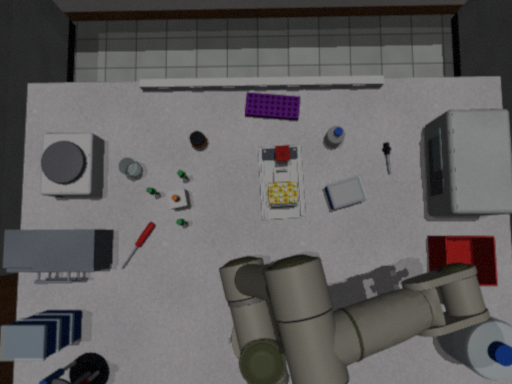

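View pics/wrist0.png

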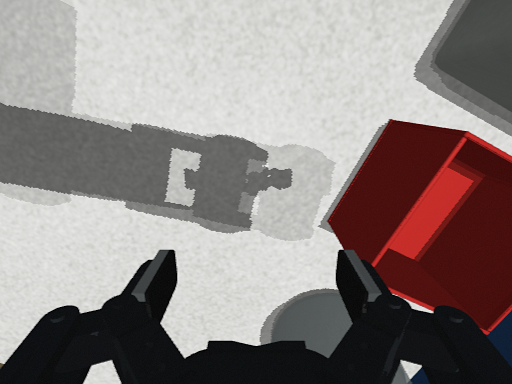

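The top view shows the loader at about (281,182), with the red plate at (283,154) at its far end. The orange knob is at (176,198), with green look-alikes around it at (182,174), (152,191) and (181,222). Next I'll measure these with depth.

```bash
cat > h.py <<'E'
import numpy as np, cv2
def cloud(f):
    z=np.load(f); p=z['p'];d=z['d'];T=z['cam_to_world']
    v,u=np.mgrid[0:d.shape[0],0:d.shape[1]]
    X=np.stack([(u-z['cx'])/z['fx']*d,-(v-z['cy'])/z['fy']*d,-d],-1)
    W=X@T[:3,:3].T+T[:3,3]; W[d==0]=np.nan
    return p,W
def snap(n,name):
    from cell import viewer
    m=viewer.camera_model(n); p,d=viewer.camera(n)
    cv2.imwrite(f"pics/{name}.png",p); np.savez(f"pics/{name}.npz",p=p,d=d,**{k:np.array(v) for k,v in m.items()})
def quat(yaw,flip=False):
    # tool pointing down, tool y axis at angle yaw (world)
    from scipy.spatial.transform import Rotation as R
    y=np.array([np.cos(yaw),np.sin(yaw),0]);z=np.array([0,0,-1.]);x=np.cross(y,z)
    q=R.from_matrix(np.stack([x,y,z],1)).as_quat(); return [q[3],q[0],q[1],q[2]]
E
python3 - <<'E'
from h import *
for f in ["top0","scene0"]:
    p,W=cloud(f"pics/{f}.npz"); h=cv2.cvtColor(p,cv2.COLOR_BGR2HSV); H,S,V=h[...,0].astype(int),h[...,1],h[...,2]
    for n,m in dict(orange=(H>=6)&(H<=14)&(S>200)&(V>120),red=((H<=4)|(H>176))&(S>180)&(V>80),yellow=(H>20)&(H<35)&(S>150)&(V>120),green=(H>45)&(H<80)&(S>150)&(V>50)).items():
        k,l,st,c=cv2.connectedComponentsWithStats(m.astype(np.uint8))
        for i in range(1,k):
            if st[i,4]>12:
                w=W[l==i]; print(f,n,st[i].tolist(),'med',np.round(np.nanmedian(w,0),3),'max',np.round(np.nanpercentile(w,98,axis=0),3),'min',np.round(np.nanpercentile(w,2,axis=0),3))
p,_=cloud("pics/top0.npz"); cv2.imwrite("pics/topz.png",cv2.resize(p[130:235,100:350],None,fx=3.2,fy=3.2,interpolation=cv2.INTER_CUBIC))
p,_=cloud("pics/scene0.npz"); cv2.imwrite("pics/scz.png",cv2.resize(p[140:310,170:370],None,fx=3.5,fy=3.5,interpolation=cv2.INTER_CUBIC))
E
```

```text
top0 red [276, 146, 13, 15, 159] med [ 0.65  -0.075  0.095] max [ 0.671 -0.054  0.101] min [ 0.624 -0.096  0.089]
top0 red [136, 223, 18, 23, 126] med [0.372 0.422 0.023] max [0.408 0.451 0.029] min [0.334 0.395 0.016]
top0 red [445, 237, 48, 27, 626] med [ 0.306 -0.704  0.006] max [ 0.355 -0.602  0.142] min [ 0.263 -0.747 -0.001]
top0 red [480, 284, 16, 1, 16] med [ 0.202 -0.736  0.129] max [ 0.203 -0.711  0.134] min [ 0.201 -0.755  0.125]
top0 yellow [269, 183, 26, 20, 128] med [ 0.52  -0.082  0.055] max [ 0.548 -0.029  0.06 ] min [ 0.483 -0.114  0.05 ]
top0 yellow [274, 198, 5, 5, 18] med [ 0.49  -0.053  0.056] max [ 0.496 -0.046  0.059] min [ 0.481 -0.06   0.051]
scene0 orange [331, 232, 8, 5, 30] med [0.496 0.297 0.127] max [0.505 0.305 0.128] min [0.489 0.291 0.125]
scene0 red [188, 87, 51, 49, 656] med [ 0.292 -0.6    0.078] max [ 0.36  -0.593  0.142] min [ 0.204 -0.746  0.008]
scene0 red [198, 89, 22, 13, 110] med [ 0.25  -0.755  0.112] max [ 0.309 -0.748  0.132] min [ 0.206 -0.763  0.091]
scene0 red [221, 91, 5, 7, 17] med [ 0.204 -0.734  0.114] max [ 0.21  -0.707  0.127] mi
[... 218 characters left out ...]
0.114] min [ 0.356 -0.751  0.06 ]
scene0 red [191, 189, 23, 13, 165] med [ 0.653 -0.072  0.097] max [ 0.676 -0.049  0.099] min [ 0.626 -0.096  0.094]
scene0 red [388, 275, 44, 10, 385] med [0.376 0.432 0.023] max [0.414 0.461 0.028] min [0.334 0.403 0.013]
scene0 yellow [238, 188, 25, 16, 98] med [ 0.515 -0.038  0.057] max [ 0.55  -0.022  0.06 ] min [ 0.476 -0.082  0.053]
scene0 green [349, 218, 10, 19, 96] med [0.42  0.285 0.105] max [0.425 0.291 0.124] min [0.41  0.274 0.081]
scene0 green [296, 243, 10, 22, 117] med [0.586 0.285 0.106] max [0.591 0.29  0.125] min [0.576 0.274 0.079]
scene0 green [347, 258, 12, 22, 148] med [0.528 0.389 0.107] max [0.533 0.396 0.125] min [0.515 0.376 0.08 ]
```

```bash
sleep 1
```

```text
(no output)
```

View pics/topz.png

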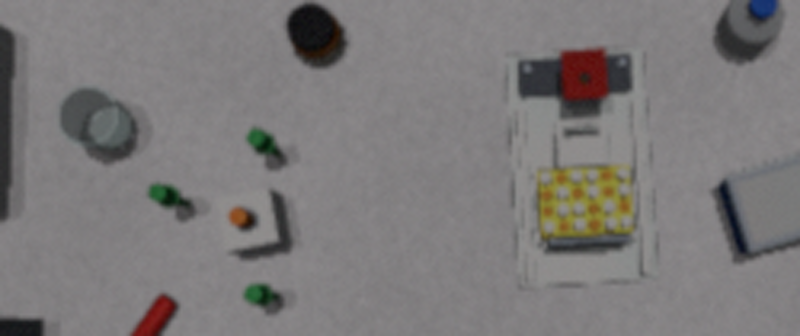

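View pics/scz.png

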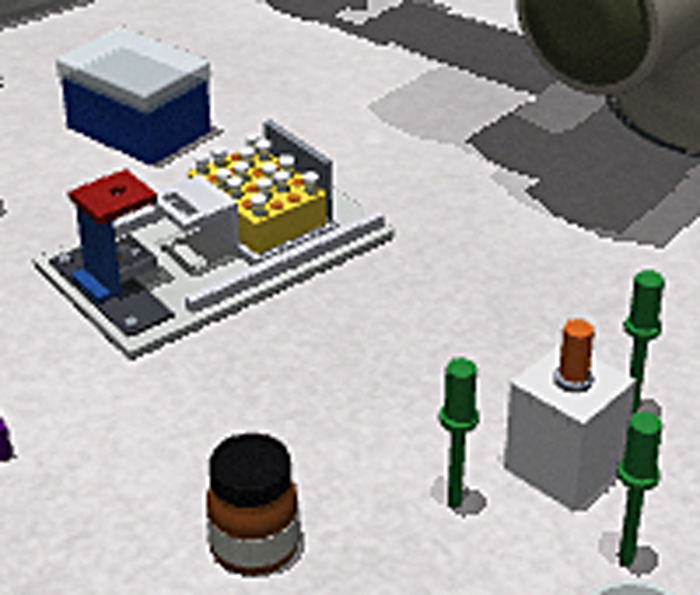

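The zooms confirm one orange knob in the white stand, and the tray is out. The red plate's hole is visible near its centre. I'll take wrist views over the loader now.

Run:
```python
from h import *
from cell import env,effector
q=quat(-np.pi/2)
env.move_ptp([0.50,-0.075,0.30],q); snap("wrist","w1")
env.move_ptp([0.57,-0.073,0.24],q); snap("wrist","w2")
print(env.read_t(),env.read_position())
```

```text
2.475 [ 0.56989188 -0.07345449  0.24052818]
```

View pics/w1.png

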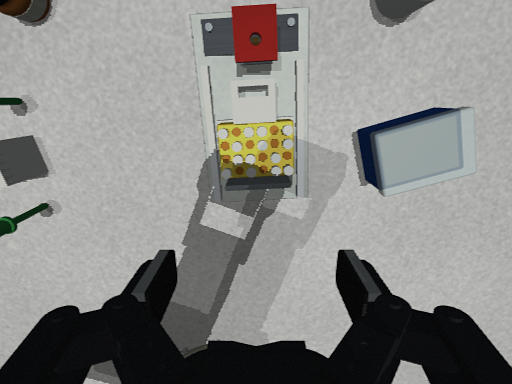

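View pics/w2.png

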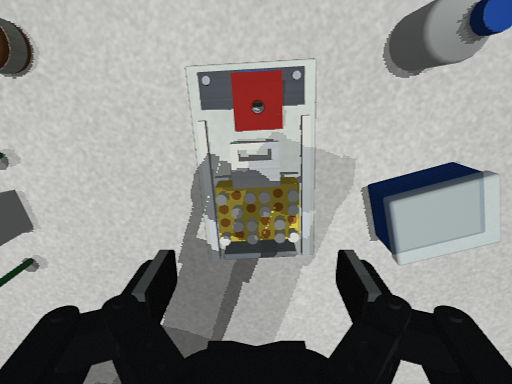

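In w2 the red plate's hole is at (258,107), the tray front plate is at about (258,248) and the base's far corners are at (187,67) and (316,59). I'll compute the loader pose from these.

Run:
```python
from h import *
def plane(f,u,v,zz):
    z=np.load(f);T=z['cam_to_world'];r=T[:3,:3]@np.array([(u-z['cx'])/z['fx'],-(v-z['cy'])/z['fy'],-1]);o=T[:3,3]
    return o+r*(zz-o[2])/r[2]
for n in ["w1","w2"]:
    f=f"pics/{n}.npz"; p,W=cloud(f); h=cv2.cvtColor(p,cv2.COLOR_BGR2HSV);H,S,V=[h[...,i].astype(int) for i in range(3)]
    red=((H<=4)|(H>176))&(S>180)&(V>110)&(W[...,2]>.085)
    k,l,st,c=cv2.connectedComponentsWithStats(red.astype(np.uint8)); i=1+np.argmax(st[1:,4]); m=(l==i)
    cnt,_=cv2.findContours(m.astype(np.uint8),cv2.RETR_EXTERNAL,cv2.CHAIN_APPROX_NONE); cn=max(cnt,key=len)
    full=np.zeros(m.shape,np.uint8);cv2.drawContours(full,[cn],-1,1,-1)
    print(n,'plate z',np.nanmedian(W[m][:,2]))
    P=np.array([plane(f,u,v,.096)[:2] for u,v in cn[:,0,:]]).astype(np.float32)
    print(' plate rect',cv2.minAreaRect(P*1000))
    g=p[...,2].astype(float); hole=(full>0)&(g<110)&(cv2.erode(full,np.ones((9,9)))>0); 
    vs,us=np.nonzero(hole); w=255-g[hole]; u,v=us.mean(),vs.mean(); print(' hole px',len(us),u,v,'->',plane(f,u,v,.096)*1000, 'bbox',us.min(),us.max(),vs.min(),vs.max())
    b=(W[...,2]>.004)&(W[...,0]>.4)&(abs(W[...,1]+.075)<.1)&(W[...,0]<.72)
    b=cv2.morphologyEx(b.astype(np.uint8),cv2.MORPH_OPEN,np.ones((3,3)))
    k,l,st,c=cv2.connectedComponentsWithStats(b); i=1+np.argmax(st[1:,4]);
    Q=W[l==i]; lo=Q[Q[:,2]<.016][:,:2]; print(' base rect',cv2.minAreaRect((lo*1000).astype(np.float32)), np.median(Q[Q[:,2]<.016][:,2]))
    cv2.imwrite(f"pics/{n}z.png",cv2.resize(p[40:270,170:330],None,fx=3.4 if n=='w1' else 2.5,fy=3.4 if n=='w1' else 2.5,interpolation=cv2.INTER_CUBIC)[:600,:800])
    # tray front plate: profile of max z along x
    for y0 in [-.1,-.075,-.05]:
        s=Q[(abs(Q[:,1]-y0)<.008)]; 
        print(' y',y0,[(round(float(x),3),round(float(np.nanmax(s[(s[:,0]>=x)&(s[:,0]<x+.006)][:,2])),3)) for x in np.arange(.40,.56,.006) if ((s[:,0]>=x)&(s[:,0]<x+.006)).any()])
```

```text
w1 plate z 0.09581163205785642
 plate rect ((649.4683227539062, -73.65830993652344), (53.40585708618164, 46.566802978515625), 2.992750406265259)
 hole px 137 254.97080291970804 38.36496350364963 -> [644.7024124 -73.8870034  96.       ] bbox 249 261 32 45
 base rect ((0.0, 0.0), (0.0, 0.0), 0.0) nan
 y -0.1 [(0.502, 0.378), (0.508, 0.39), (0.514, 0.394)]
 y -0.075 [(0.502, 0.375), (0.508, 0.388)]
 y -0.05 [(0.502, 0.378), (0.508, 0.39), (0.514, 0.394)]
w2 plate z 0.09584676656021274
 plate rect ((649.8529052734375, -73.62019348144531), (52.88914489746094, 46.70880126953125), 3.352808713912964)
 hole px 122 257.6639344262295 105.75409836065573 -> [645.50756147 -74.2345047   96.        ] bbox 251 264 100 113
 base rect ((0.0, 0.0), (0.0, 0.0), 0.0) nan
 y -0.1 []
 y -0.075 []
 y -0.05 []
  return _methods._mean(a, axis=axis, dtype=dtype,
  ret = ret.dtype.type(ret / rcount)
```

View pics/w2z.png

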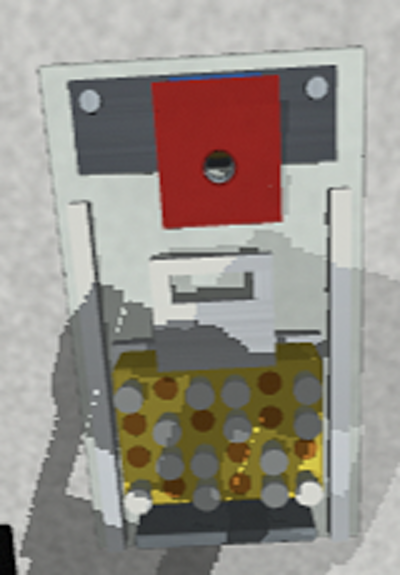

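```bash
python3 - <<'E' 2>/dev/null
from h import *
def plane(f,u,v,zz):
    z=np.load(f);T=z['cam_to_world'];r=T[:3,:3]@np.array([(u-z['cx'])/z['fx'],-(v-z['cy'])/z['fy'],-1]);o=T[:3,3]
    return o+r*(zz-o[2])/r[2]
print([np.round(plane("pics/w2.npz",u,v,.010)*1000,1)[:2].tolist() for u,v in [(186,66.8),(315.2,59.2),(217.2,260),(312.4,255)]])
for n in ["w1","w2"]:
    f=f"pics/{n}.npz"; p,W=cloud(f)
    b=(W[...,2]>.0055)&(W[...,2]<.12)&(W[...,0]>.4)&(abs(W[...,1]+.075)<.12)&(W[...,0]<.72)
    b=cv2.morphologyEx(b.astype(np.uint8),cv2.MORPH_OPEN,np.ones((3,3)))
    k,l,st,c=cv2.connectedComponentsWithStats(b); i=1+np.argmax(st[1:,4]);
    Q=W[l==i]; lo=Q[Q[:,2]<.02]; print(n,len(Q),' base rect',cv2.minAreaRect((lo[:,:2]*1000).astype(np.float32)), np.median(lo[:,2]))
    for y0 in [-.1,-.075,-.05]:
        s=Q[(abs(Q[:,1]-y0)<.008)]; 
        print(' y',y0,[(round(float(x),3),round(float(np.nanmax(s[(s[:,0]>=x)&(s[:,0]<x+.006)][:,2])),3)) for x in np.arange(.40,.56,.006) if ((s[:,0]>=x)&(s[:,0]<x+.006)).any()])
E
```

```text
[[688.5, 12.3], [696.7, -143.8], [419.1, -13.2], [427.8, -157.8]]
w1 20708  base rect ((559.455078125, -73.10993194580078), (270.24176025390625, 160.2066650390625), 3.1056723594665527) 0.010086239038285427
 y -0.1 [(0.424, 0.012), (0.43, 0.011), (0.436, 0.011), (0.442, 0.011), (0.466, 0.081), (0.472, 0.081), (0.478, 0.072), (0.484, 0.072), (0.49, 0.072), (0.496, 0.072), (0.502, 0.072), (0.508, 0.072), (0.514, 0.057), (0.52, 0.058), (0.526, 0.058), (0.532, 0.058), (0.538, 0.058), (0.544, 0.057), (0.55, 0.066), (0.556, 0.065)]
 y -0.075 [(0.424, 0.012), (0.43, 0.012), (0.436, 0.011), (0.442, 0.011), (0.46, 0.08), (0.466, 0.082), (0.472, 0.081), (0.478, 0.073), (0.484, 0.072), (0.49, 0.073), (0.496, 0.072), (0.502, 0.072), (0.508, 0.073), (0.514, 0.072), (0.52, 0.072), (0.526, 0.072), (0.532, 0.072), (0.538, 0.072), (0.544, 0.073), (0.55, 0.065), (0.556, 0.065)]
 y -0.05 [(0.424, 0.011), (0.43, 0.011), (0.436, 0.012), (0.442, 0.011), (0.46, 0.08), (0.466, 0.081), (0.472, 0.079), (0.478, 0.057), (0.484, 0.058), (0.49, 0.058), (0.496, 0.072), (0.502, 0.072), (0.508, 0.073), (0.514, 0.072)
[... 371 characters left out ...]
72), (0.508, 0.073), (0.514, 0.057), (0.52, 0.057), (0.526, 0.058), (0.532, 0.057), (0.538, 0.058), (0.544, 0.058), (0.55, 0.066), (0.556, 0.065)]
 y -0.075 [(0.46, 0.077), (0.466, 0.082), (0.472, 0.08), (0.478, 0.072), (0.484, 0.072), (0.49, 0.072), (0.496, 0.071), (0.502, 0.073), (0.508, 0.072), (0.514, 0.072), (0.52, 0.072), (0.526, 0.072), (0.532, 0.072), (0.538, 0.072), (0.544, 0.072), (0.55, 0.065), (0.556, 0.066)]
 y -0.05 [(0.46, 0.08), (0.466, 0.081), (0.472, 0.08), (0.478, 0.057), (0.484, 0.058), (0.49, 0.057), (0.496, 0.071), (0.502, 0.072), (0.508, 0.072), (0.514, 0.072), (0.52, 0.072), (0.526, 0.072), (0.532, 0.059), (0.538, 0.058), (0.544, 0.059), (0.55, 0.065), (0.556, 0.066)]
```

Base fit is 270 x 160 mm at z 10.1 mm, which matches the sizes given. Loader origin is (0.6445, -0.0685) with a yaw of 3.1°. The hole is at (0.645, -0.074), which puts the clevis about -5.5 mm along loader y. The tray is about 56 mm out. Now I'll push it in.

```bash
cat >> h.py <<'E'
YAW=np.deg2rad(3.1); O=np.array([.6445,-.0685])
RL=np.array([[np.cos(YAW),-np.sin(YAW)],[np.sin(YAW),np.cos(YAW)]])
def L(x,y,z): return [*(O+RL@np.array([x,y])),z]
def toL(p): return RL.T@(np.array(p[:2])-O)
E
python3 - <<'E'
from h import *
from cell import env,effector
q=quat(-np.pi/2+YAW)
effector.clamp(20)
env.move_ptp(L(-.222,0,.14),q)
env.move_l(L(-.222,0,.05),rate=.15)
print(env.read_t(),env.read_contact_force())
r=env.move_l(L(-.150,0,.05),rate=.04,force_limit=10)
print(r,env.read_t(),toL(env.read_position()),env.read_contact_force())
if not r:
    r=env.move_l(L(-.110,0,.05),rate=.012,force_limit=10)
    print(r,env.read_t(),toL(env.read_position()),env.read_contact_force())
snap("wrist","w3")
E
```

```text
4.7333 [0.35754744 0.80240762 0.49143972]
False 6.6833 [-1.50013211e-01  2.89813548e-05] [-1.02655225  0.16252691 -0.95687707]
True 8.1917 [-0.13634401  0.00015221] [-0.38757538 -0.15237525  0.14570702]
```

```bash
sleep 0
```

```text
(no output)
```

View pics/w3.png

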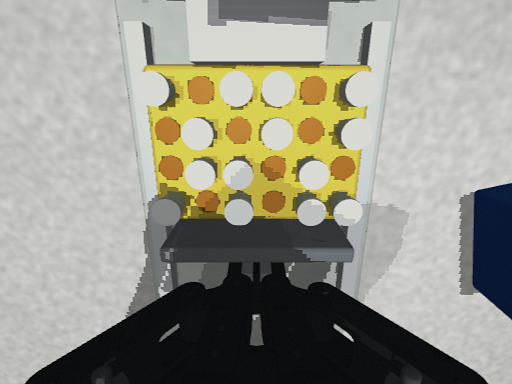

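The tray stopped at loader x -136.3 mm, where -137 was expected, and the force limit tripped, so it is at its stop. I'll back off and look at the rod stand.

Run:
```python
from h import *
from cell import env,effector
env.move_l(L(-.165,0,.05),rate=.1)
env.move_l(L(-.165,0,.22),rate=.25)
effector.let_go()
q=quat(np.deg2rad(-50))
env.move_ptp([.433,.244,.25],q)
snap("wrist","w4"); print(env.read_t())
p,W=cloud("pics/w4.npz"); h=cv2.cvtColor(p,cv2.COLOR_BGR2HSV);H,S,V=[h[...,i].astype(int) for i in range(3)]
m=(H>=5)&(H<=16)&(S>180)&(V>90)
k,l,st,c=cv2.connectedComponentsWithStats(m.astype(np.uint8))
for i in range(1,k):
    if st[i,4]>30: 
        w=W[l==i]; t=w[w[:,2]>.122]; print(st[i],len(t),t.mean(0) if len(t) else 0,t.min(0),t.max(0))
        if len(t)>10: print(cv2.minEnclosingCircle((t[:,:2]*1000).astype(np.float32)))
```

```text
11.5667
[246  90  20  22 189] 188 [0.49276954 0.29578514 0.12563244] [0.48518689 0.28796928 0.1227328 ] [0.50345429 0.30605285 0.1277768 ]
((494.3739318847656, 296.8201904296875), 9.310370445251465)Traceback (most recent call last):
  File "<stdin>", line 14, in <module>
    return umr_minimum(a, axis, None, out, keepdims, initial, where)
ValueError: zero-size array to reduction operation minimum which has no identity
```

View pics/w4.png

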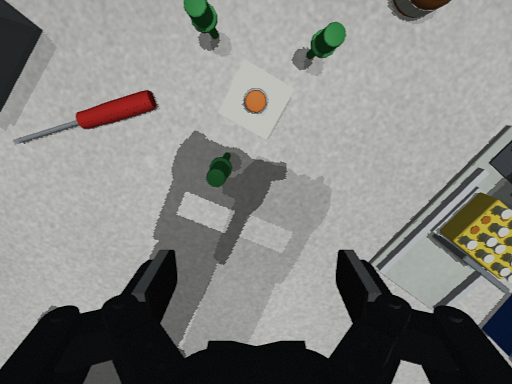

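Run:
```python
from h import *
p,W=cloud("pics/w4.npz")
m=(abs(W[...,2]-.08)<.004)&(abs(W[...,0]-.494)<.06)&(abs(W[...,1]-.297)<.06)
k,l,st,c=cv2.connectedComponentsWithStats(m.astype(np.uint8)); i=1+np.argmax(st[1:,4])
print(cv2.minAreaRect((W[l==i][:,:2]*1000).astype(np.float32)))
h=cv2.cvtColor(p,cv2.COLOR_BGR2HSV);k=(h[...,0]>=5)&(h[...,0]<=16)&(h[...,1]>150)&(h[...,2]>70);k[:80]=0;k[130:]=0;k[:,:230]=0;k[:,280:]=0
v,u=np.nonzero(k);print(len(u),u.mean(),v.mean(),cv2.minEnclosingCircle(np.stack([u,v],1).astype(np.float32)))
z=np.load("pics/w4.npz");T=z['cam_to_world']
(cu,cv_),r=cv2.minEnclosingCircle(np.stack([u,v],1).astype(np.float32))
r_=T[:3,:3]@np.array([(cu-z['cx'])/z['fx'],-(cv_-z['cy'])/z['fy'],-1]);o=T[:3,3];print(o+r_*(.126-o[2])/r_[2])
```

```text
((494.5914306640625, 296.2815856933594), (60.1351203918457, 60.0432014465332), 10.862652778625488)
357 255.2296918767507 100.70308123249299 ((255.10606384277344, 100.53030395507812), 10.920822143554688)
[0.49451129 0.29699047 0.126     ]
```

Stand (60 x 60 mm fit) and knob agree on (0.4945, 0.2966), with the knob top at 126 mm as expected. Next is the grasp and lift.

Run:
```python
from h import *
from cell import env,effector
q=quat(np.deg2rad(-50))
env.move_ptp([.4945,.2966,.17],q)
env.move_l([.4945,.2966,.091],rate=.1)
effector.clamp(60)
print(env.read_t(),env.read_grip_width(),env.read_position(),env.read_contact_force())
env.move_l([.4945,.2966,.22],rate=.15)
q=quat(-np.pi/2+YAW)
env.move_ptp(L(-.06,-.0055,.26),q)
env.wait(.3); print(env.read_t(),env.read_grip_width(),env.read_contact_force(),env.read_wrist_torque())
snap("wrist","w5");snap("scene","s5")
p=cv2.imread("pics/s5.png");cv2.imwrite("pics/s5z.png",cv2.resize(p[60:260,130:330],None,fx=3,fy=3,interpolation=cv2.INTER_CUBIC))
```

```text
13.6667 0.01830608092719034 [0.49460963 0.2966084  0.09120952] [-0.18745196 -0.349116    2.68868029]
16.4167 0.01840486163354064 [-0.40223957 -0.18679178 -2.15929584] [ 0.01913156 -0.01517705  0.01422974]
```

View pics/w5.png

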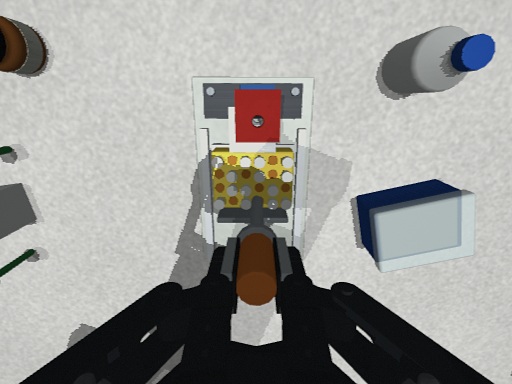

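View pics/s5z.png

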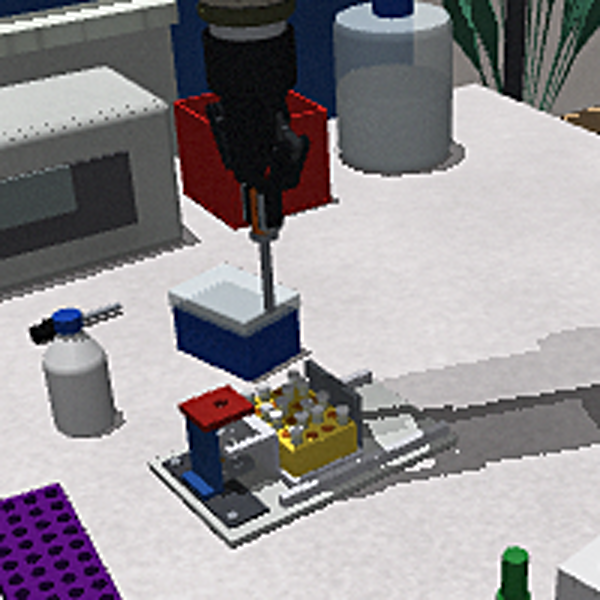

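The rod hangs upright in the jaws and the tray is in. The plate hole is at (258,121). Next I'll compare the visible tip with its projected position, and re-measure the hole in the same image.

Run:
```python
from h import *
from cell import env
z=np.load("pics/w5.npz");T=z['cam_to_world'];p=z['p'].copy()
def proj(X):
    c=T[:3,:3].T@(np.array(X)-T[:3,3]);return z['cx']+z['fx']*c[0]/-c[2], z['cy']-z['fy']*c[1]/-c[2]
pos=np.array(env.read_position());print(pos,toL(pos))
for dz in [-.087,-.083,-.011]: print(dz,proj(pos+[0,0,dz]))
print('hole pred',proj(L(0,-.0055,.096)))
g=p[...,2].astype(int);w=g[108:134,245:272];m=w<110;v,u=np.nonzero(m);print('hole px',u.mean()+245,v.mean()+108,len(u))
c=cv2.resize(p[90:310,190:330],None,fx=4,fy=4,interpolation=cv2.INTER_CUBIC)
def dot(uv,col): cv2.circle(c,(int((uv[0]-190+.5)*4),int((uv[1]-90+.5)*4)),3,col,-1)
dot(proj(pos+[0,0,-.087]),(255,0,255)); dot(proj(pos+[0,0,-.011]),(0,255,0))
cv2.imwrite("pics/w5z.png",c[:600])
```

```text
[ 0.58490747 -0.07694692  0.26000641] [-0.05996212 -0.00521186]
-0.087 (np.float64(257.24098629489595), np.float64(198.76229133272184))
-0.083 (np.float64(257.2577484243409), np.float64(200.3420122208643))
-0.011 (np.float64(257.68581280150534), np.float64(240.68427543378962))
hole pred (np.float64(257.3528928299079), np.float64(120.99264200294846))
hole px 258.2716049382716 120.07407407407408 81
```

View pics/w5z.png

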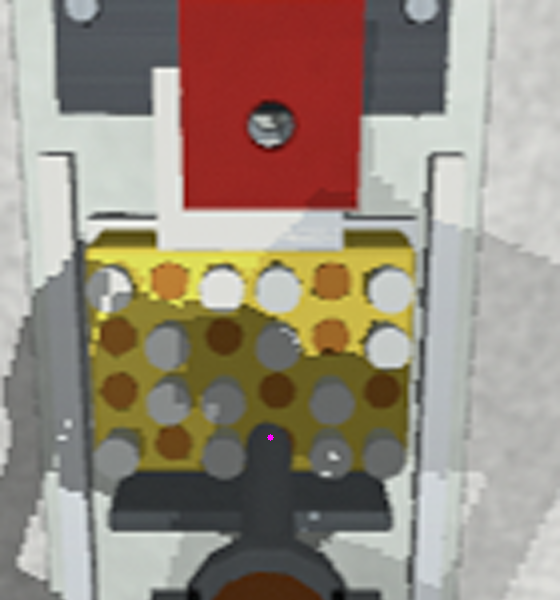

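Tip and hole line up in this image to within about 1 mm. I'll move above the hole and descend guarded.

```bash
cat > st.py <<'E'
from h import *
from cell import env
def st(tag,r=None):
    p=env.read_position(); print(tag,r,'t',round(env.read_t(),2),'L',np.round(toL(p)*1000,2),'tipz',round((p[2]-.087)*1000,2),'F',np.round(env.read_contact_force(),2),'M',np.round(env.read_wrist_torque(),3))
E
python3 - <<'E'
from st import *
env.move_l(L(0,-.0057,.26),rate=.12)
env.move_l(L(0,-.0057,.195),rate=.08); env.wait(.2)
st('above')
snap("wrist","w6")
r=env.move_l(L(0,-.0057,.172),rate=.015,force_limit=4)
st('d1',r)
E
```

```text
above None t 18.32 L [ 0.14 -5.76] tipz 108.46 F [ 0.05 -0.03 -1.51] M [-0.035 -0.041 -0.056]
d1 False t 20.06 L [ 0.03 -5.7 ] tipz 85.08 F [ 1.08 -0.6  -1.53] M [ 0.03  -0.003  0.02 ]
```

View pics/w6.png

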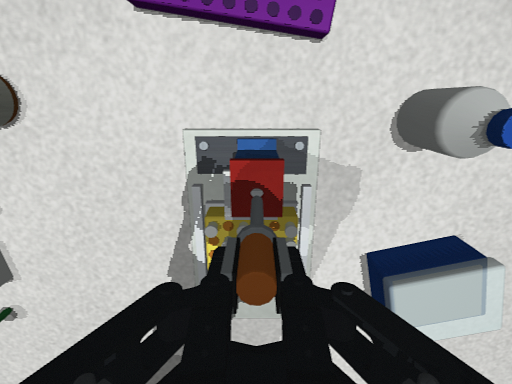

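In w6 the tip sits over the hole at (257,193). The tip has gone through the red plate without vertical force. On through the lug.

Run:
```python
from st import *
r=env.move_l(L(0,-.0057,.087+.050),rate=.02,force_limit=5)
st('lug',r)
if not r:
    env.wait(.2)
    r=env.move_l(L(0,-.0057,.087+.037),rate=.02,force_limit=5); st('pre-ear',r)
```

```text
lug False t 21.96 L [ 0.03 -5.71] tipz 50.12 F [-0.66  0.66 -0.78] M [0.019 0.039 0.025]
pre-ear False t 22.96 L [ 0.05 -5.69] tipz 37.09 F [ 0.57  0.17 -2.34] M [ 0.03  -0.034  0.023]
```

Run:
```python
from st import *
for tz in (.034,.030,.026,.0225):
    r=env.move_l(L(0,-.0057,.087+tz),rate=.006,force_limit=14); st(f'{tz}',r)
    if r: break
```

```text
0.034 False t 23.61 L [ 0.01 -5.73] tipz 34.01 F [-0.73  0.16 -1.4 ] M [0.042 0.014 0.023]
0.03 False t 24.43 L [-0.13 -5.68] tipz 29.87 F [-3.07 -0.35 -0.87] M [-0.112  0.466  0.047]
0.026 False t 25.24 L [-0.08 -5.69] tipz 25.85 F [-2.21 -0.35 -0.78] M [-0.005  0.565  0.019]
0.0225 False t 25.98 L [-0.06 -5.68] tipz 22.34 F [-2.59 -0.44 -1.04] M [-0.071  0.521  0.031]
```

Run:
```python
from st import *
r=env.move_l(L(0,-.0057,.087+.0180),rate=.005,force_limit=5); st('seat',r)
env.wait(.2); st('hold')
snap("wrist","w7");snap("scene","s7")
p=cv2.imread("pics/s7.png");cv2.imwrite("pics/s7z.png",cv2.resize(p[120:250,160:310],None,fx=4.5,fy=4.5,interpolation=cv2.INTER_CUBIC))
```

```text
seat False t 27.02 L [ 0.06 -5.73] tipz 18.15 F [-3.23 -0.02  3.83] M [0.019 0.814 0.01 ]
hold None t 27.23 L [ 0.05 -5.73] tipz 18.09 F [-3.98 -0.28  2.73] M [-0.024  0.79   0.031]
```

View pics/s7z.png

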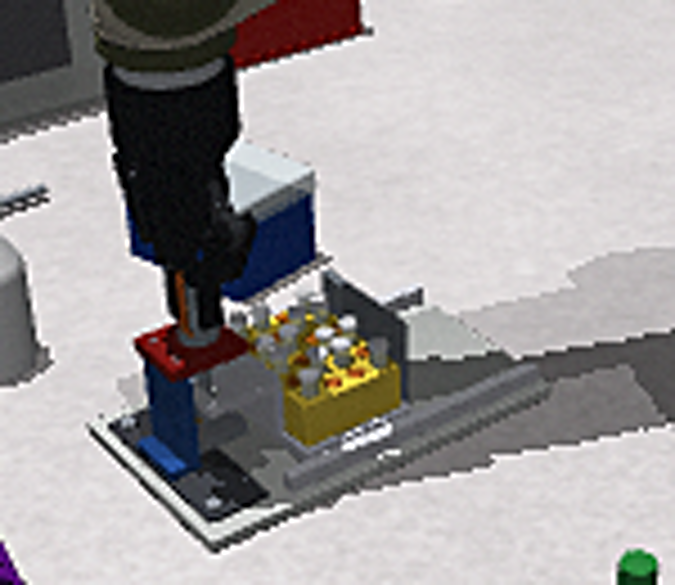

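View pics/w7.png

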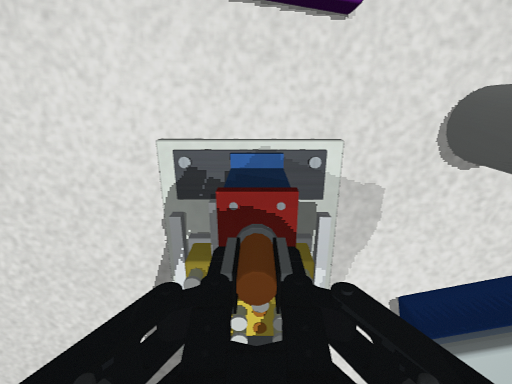

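The collar rests on the red plate; the force rise of 4–5 N fits the spring law. I'll relax to just home, release and retreat.

Run:
```python
from st import *
from cell import effector
env.move_l(L(0,-.0057,.087+.0195),rate=.005); st('relax')
effector.let_go(); env.wait(.2)
env.move_l(L(0,-.0057,.20),rate=.08)
env.move_l(L(-.11,-.0057,.26),rate=.15)
env.wait(.3); st('away'); print(env.read_grip_width())
snap("wrist","w8");snap("scene","s8")
p=cv2.imread("pics/s8.png");cv2.imwrite("pics/s8z.png",cv2.resize(p[120:250,160:310],None,fx=4.5,fy=4.5,interpolation=cv2.INTER_CUBIC))
p,W=cloud("pics/w8.npz");h=cv2.cvtColor(p,cv2.COLOR_BGR2HSV);H,S,V=[h[...,i].astype(int) for i in range(3)]
m=(H>=5)&(H<=16)&(S>180)&(V>90)&(W[...,2]>.09)
w=W[m]; w=w[(abs(w[:,0]-.645)<.05)&(abs(w[:,1]+.074)<.05)]
t=w[w[:,2]>w[:,2].max()-.006]; (c,r)=cv2.minEnclosingCircle((t[:,:2]*1000).astype(np.float32));print('knob top z',np.median(t[:,2]),'tip L',toL(np.array(c)/1000),r)
m=((H<=4)|(H>176))&(S>180)&(V>60)&(W[...,2]>.085)&(W[...,2]<.105); print('plate z',np.median(W[m][:,2]))
lo=W[...,2]; f=(lo>.0765)&(lo<.0835)
w=W[f&(S<90)]; l=(w[:,:2]-O)@RL; s=l[(l[:,0]<-.1)&(l[:,0]>-.2)&(abs(l[:,1])<.045)]; print('front plate x',np.percentile(s[:,0],[1,10,50,99]) if len(s) else None)
```

```text
relax None t 27.77 L [-0.05 -5.69] tipz 19.26 F [-1.5   0.06 -1.53] M [-0.068  0.551  0.004]
away None t 31.23 L [-109.83   -5.66] tipz 172.63 F [-0.59  0.12  0.19] M [-0.013  0.017  0.072]
0.08536479659971122
knob top z 0.1409560677995791 tip L [-0.00058124 -0.0052087 ] 9.681289672851562
plate z 0.09515578915366846
front plate x [-0.12492131 -0.1245191  -0.12113753 -0.11789798]
```

View pics/s8z.png

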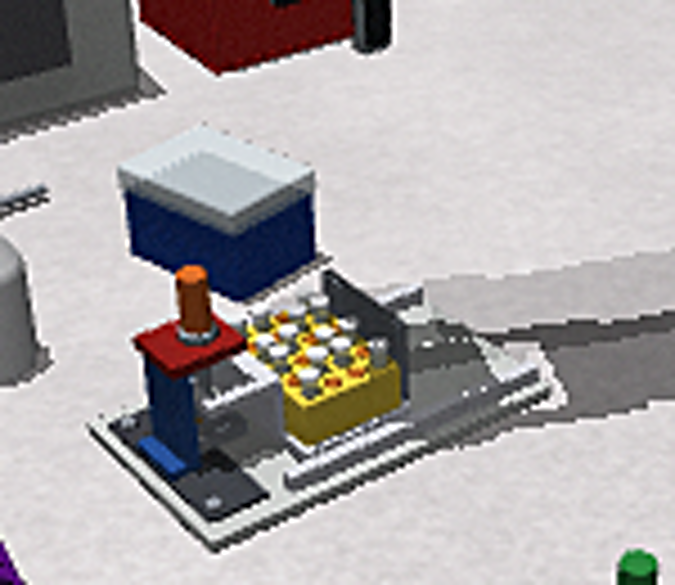

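View pics/w8.png

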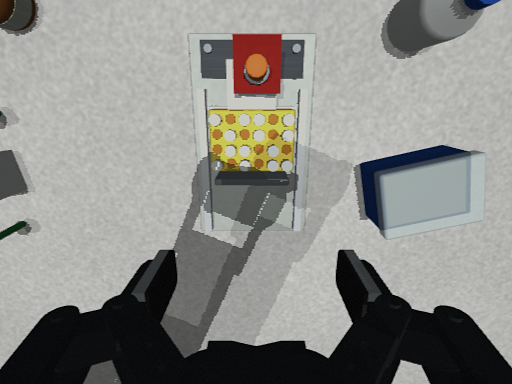

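The knob top is at 141 mm, which puts the tip at about 19–20 mm. The rod is upright and the tray is in, so I'm handing in.

```bash
python3 -c "
from cell import job,env
job.close_job(); print(env.read_t())"
```

```text
the job is handed in; nothing more can be done
the job is handed in; nothing more can be done
```

The tray is pushed in, the orange-knobbed rod is locked home and released, and the job is handed in. The last clock reading was about 31 s of the 72 s. No verdict was reported.

- **Tray:** I pushed it with closed fingers until the 10 N limit tripped at loader x -136.3 mm, about 0.7 mm from where I expected it. In the last picture its front face reads about -125 mm; fully in is -126 mm, and the calibration is good to about 2 mm.
- **Rod:** The wrist camera put the hole axis at about -5.6 mm along loader y. The rod went through the red plate, lug and ear without tripping a force limit. At the seat the force rose about 4–5 N, which fits the collar pressing the sprung plate.
- **After release:** The knob top is at 141 mm, so the tip is at about 19–20 mm (home is 20). Loader position is about (-0.6, -5.2) mm, and the rod looks upright in the pictures. The gripper is open and clear of everything.
- **Didn't match:** The 3–10 N roller resistance did not show in the vertical force, because I only read it between steps with the arm stopped. The sideways push did show, at about 2–4 N.
- **Bystanders:** I did not re-measure their positions. The arm's path kept clear of them, and no contact with them showed in the forces or pictures.

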